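# Fit the nested lids on an imaging chamber and lift off the outer cover

### The job

Draw the transport pin out of its bore in the imaging chamber, park it upright in the chamber's side notch with its flange resting on the prongs, and let go. Then carry over the nested pair of lids together (the inner lid's stem lifts both), lower it gently into the chamber's round well until fully seated, and let go of the stem. Finally lift the outer lid alone (it has a collar to grip), leaving the inner lid seated and undisturbed, and finish while still holding the outer lid level and clear above the stem; leave everything else where it is.

Things in the scene. Friction and masses are not known exactly. Their poses are not given: they have to be found in the camera images.
- chamber: Imaging chamber, a fixed dark metal block 150 (x) by 170 (y) by 40 mm high (its own axes, turned about z between runs); origin at the centre of its underside. It has a round well in the middle of its top, a small bore beside the well towards -x, and a two-pronged notch sticking out of its +y side, level with the top. z is up.
- well (a point): Centre of the mouth of the chamber's round well, on the chamber's top face (40 mm above the table). Well 91 mm across, 34 mm deep. The inner lid's spigot goes in with about 3 mm play all round. Axes as the chamber's.
- bore (a point): Centre of the mouth of the pin's bore, on the chamber's top face, 62 mm from the well's centre towards the chamber's -x. Bore 12 mm across, 34 mm deep, vertical. While the pin is in it the lids cannot sit down.
- notch (a point): Parking point, level with the upper face of the notch (40 mm above the table), 101 mm from the well's centre towards the chamber's +y. The notch is a slot 14 mm wide between two prongs, each 11 mm wide and 20 mm deep, open above, below and at its outer (+y) end; it runs from 7 mm inside this point to 19 mm outside it. The pin's flange rests on the prongs, its shank between them.
- pin_grip (a point): Transport pin, loose steel, 56 to 91 g, starting upright in the bore: centre of its round grip, 16 mm across and 26 mm tall, standing on a flange 26 mm across and 4 mm thick; below is a shank 10 mm across, 32 mm long. The flange's underside is 17 mm below this point, the shank's tip 49 mm below. z runs up along the pin.
- pin_flange (a point): Centre of the underside of the pin's flange (17 mm below pin_grip); rests at the height of the chamber's top in the bore and in the notch. z runs along the pin, up.
- stem (a point): Inner lid's upright round stem, 18 mm across: the centre of the part that sticks out above the outer lid's collar. The stem ends 14 mm above this point; the collar's top is 14 mm below it while nested. At the start this point is 57 mm above the table. Lifting the stem lifts both lids, the outer lying on the inner. z is up along the stem.
- inner_seat (a point): Centre of the underside of the inner lid's flange, 49 mm below stem and 8 mm above the spigot's bottom. When the lid is seated the flange lies on the chamber's top and this point is at well. z is up.
- collar (a point): Outer lid's round collar, 46 mm across and 22 mm tall: its centre, 11 mm below its top and 11 mm above the lid's plate. The stem stands in its 28 mm hole with 5 mm play. Nested, this point is 25 mm below stem, and 24 mm above the chamber's top once seated. z is up.
- pin: The same transport pin; origin at its shank's tip.
- inner_lid: Inner lid, loose, aluminium, 240 to 390 g, starting on the table with the outer lid nested on it; origin at the centre of its underside. From below: a tapered spigot 84 mm across and 8 mm deep, a flange 104 mm across and 7 mm thick with four rest buttons 1 mm high, and the stem, which ends 71 mm above the origin.
- outer_lid: Outer lid, loose, grey plastic, 176 to 286 g; origin at the centre of its plate's underside, 16 mm below collar. Plate 118 mm across, 5 mm thick, lying on the inner lid's rest buttons; a skirt reaches 5 mm lower around that flange, 3 mm play. It must rise 55 mm to be clear of the stem.
- reagent: Bystander: bottle 56 mm across, 110 mm tall; origin under its centre.
- jar: Bystander: jar 60 mm across, 70 mm tall; origin under its centre.
- objective: Bystander: lens barrel standing on end, 34 mm across, 48 mm tall; origin under its centre.
- slide_box: Bystander: grey slide box 85 by 34 by 24 mm high, lying between the chamber and the lids; origin under its centre.
- dish: Bystander: clear round dish 63 mm across, 13 mm tall; origin under its centre.
- driver: Bystander: screwdriver 160 mm long, lying; origin under its middle.
- tip_tray: Bystander: white divided tray 110 by 80 by 40 mm; origin under its centre.
Things that resemble listed ones, but are neither listed nor needed, are in the scene too. Leave any green or orange look-alike of the outer_lid alone.

How it is judged:
By the outcome, as a careful person would: the job done as asked, in the order asked, and still so for the second after the job is handed in, while the arm keeps its last pose, push and grip.
It also fails if it takes over 72 s, if anything falls off the work surface, if the arm or the gripper's body presses on something with over 40 N, if the wrist force passes 120 N, or if a joint passes its speed limit or range.

### The arm

A 7-joint arm with a two-finger parallel gripper is mounted at the origin on the work surface. World frame = base frame: x ahead of the robot, y to its left, z up, the work surface at z = 0. Lengths are in m, angles in rad, forces in N, time in s.
With the tool pointing down it reaches from about 0.4 to 0.85 m from the base axis. Payload 6.9 kg.
Tool frame: the origin (TCP) lies midway between the tips of the shut fingers; the grasp point (between the pads) lies behind it (ctrl.pinch_z is the z of the grasp point in the tool frame, in m); z points along the fingers, y is the direction in which the jaws open and shut (so a half turn about z gives the same grasp; the last joint's range is limited). The gripper opens to 85 mm and grips with 20 to 120 N. Pads are 22 mm wide; open, the fingers measure 114 mm over their backs; the gripper's body (76 mm by 85 mm) begins 54 mm behind the grasp point. The pads swing forward as they close: fully open they stand 13 mm farther back than shut.
Start: joints at [-1.133, 0.507, -0.238, 1.5, 0.126, 1.149, -0.155], TCP at [0.204, 0.591, 0.231] pointing down, gripper open.
Joint ranges: [-3.08, 3.08], [-0.24, 2.05], [-1.43, 1.35], [0, 2.5], [-1.52, 4.66], [0.17, 1.96], [-2.89, 2.89]. Speed limits (rad/s): [2.39, 2.39, 3.14, 3.14, 3.14, 3.14, 3.14].

### API

Orientations are given as a unit quaternion [w, x, y, z].
In Python, from station import ctrl, get_state, vision, ticket, models gives the robot as it stands. Calls block until the motion is done:
- ctrl.movep(position, orientation): joint-space move of the TCP to a pose.
- ctrl.movel(position, frame=None, max_speed=0.15): straight line of the TCP; frame=None keeps the orientation; max_speed is the mean speed in m/s.
- ctrl.set_joints(angles): joint-space move.
- ctrl.ungrasp() and ctrl.close_gripper(force=None): open the fingers fully, or close them until they stop; force is the grip in N (None keeps the last).
- ctrl.pause(seconds).
- ctrl.ik(position, orientation): joint angles nearest the present ones, or None.
- get_state(): the state.
- vision.grab_frame(name): name is "side" or "top"; returns (picture, depth): 420x560x3 uint8, blue, green, red; 420x560 float32, m along the optical axis (not along the pixel's ray), 0 where there is no reading.
- vision.camera_info(name): a dict with "mtx" (3x3 intrinsics, pixels), "R" (3x3) and "t" (3): a world point X has camera coordinates R X + t. Camera axes: x right, y down, z forward; pixel columns grow to the right and rows downward; lengths in m; the calibration is good to about 2 mm. A picture is of the moment at which its call begins. camera_info takes no time and is no camera call.
A pose or a line that the arm cannot do raises ctrl.Unreachable and nothing moves.
- ticket.close_job(): hands the job in, once; it reports no verdict.
Trained networks look in the newest picture that a camera, given by its name, has taken for a name from the list of things; names that differ only in an ending like _2 or _b are one class to them, and where a whole thing is asked for, a point or a joint stands for the part that bears it (a point fixed in the world has none). Each returns a list of dicts, best first, with "p" (0 to 1); they miss things now and then, are a little off and sometimes report something else, mostly with a low value. They report only what shows in the picture. A call takes as long as a camera call. They do not tell look-alikes from the thing itself.
- models.recognise(camera, target): "point" ([column, row] in pixels, amid what is visible of it).
- models.masks_of(camera, target): "mask" (420x560 bool, what is visible of it) and "point" ([column, row] in pixels, amid what is visible of it).
The state is a dict: "time": time; "qpos": joint angles; "qd": joint speeds; "tau": joint torques, N m; "tcp_pos": TCP position; "eef_rot": TCP orientation; "contact_force": force on the tool from outside, world axes, zero at the start; "wrist_torque": the same for the moment, N m; "width": finger opening in m.
Only numpy, scipy, OpenCV 4.12 (cv2) and the standard library are available. Lean on these libraries where they do the work, as an engineer would, in place of code of your own. Each camera call takes 0.05 s, during which the arm holds its last target.

## Working session

There is one attempt and no reset: what is moved stays moved. The work goes in short steps, each a Python script; the robot and the scene stay as the last script left them, time stands still between calls to the robot, and variables do not carry over. Pictures are saved under pics/ and viewed, and the job is handed in when it is done.

```bash
ls; mkdir -p pics; python3 - <<'E'
from station import ctrl, get_state, vision
import cv2,numpy as np
for n in("side","top"):
    p,d=vision.grab_frame(n); cv2.imwrite(f"pics/{n}0.png",p); np.save(f"{n}0.npy",d)
    i=vision.camera_info(n); print(n,i["mtx"].round(1).tolist(),i["R"].round(3).tolist(),i["t"].round(3).tolist())
s=get_state(); print(s["time"],s["tcp_pos"],s["eef_rot"],s["width"],ctrl.pinch_z)
E
```

```text
pics
side [[526.8, 0.0, 273.0], [0.0, 526.8, 208.6], [0.0, 0.0, 1.0]] [[0.775, -0.632, -0.012], [-0.373, -0.442, -0.815], [0.51, 0.637, -0.579]] [-0.435, 0.26, 1.187]
top [[409.9, 0.0, 275.9], [0.0, 409.9, 209.3], [0.0, 0.0, 1.0]] [[0.016, -1.0, -0.016], [-0.985, -0.012, -0.173], [0.172, 0.019, -0.985]] [0.035, 0.553, 1.035]
0.1 [0.20353205 0.5904653  0.23051481] [-1.08782463e-04  1.65157328e-01  9.86266916e-01 -7.85049634e-04] 0.08532577159887608 -0.0187
```

View pics/top0.png

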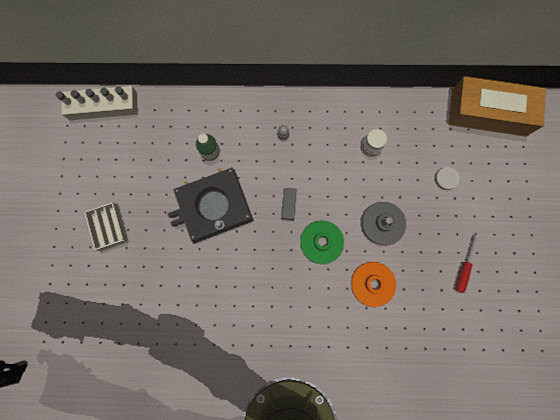

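View pics/side0.png

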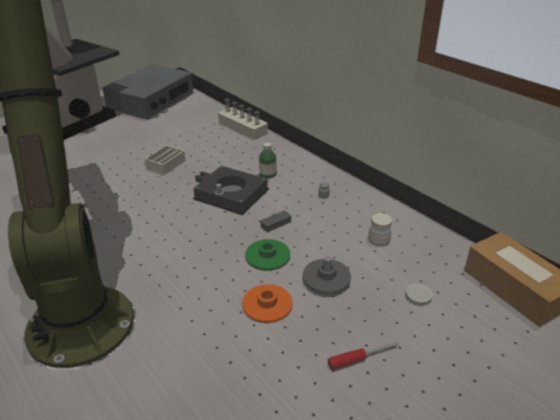

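Top view: the grey nested lids with the stem are at (384,223). Look-alikes are green at (322,241) and orange at (373,283), neither with a stem. The chamber is at (213,206), its pin at about (220,225), and the notch at about (175,216). The other small upright thing is the objective at (283,132). I'm choosing the grey lids and the pin in the block, and checking both in crops.

```bash
python3 - <<'E'
import cv2,numpy as np
p=cv2.imread("pics/top0.png")
a=cv2.resize(p[160:255,160:260],None,fx=4,fy=4,interpolation=cv2.INTER_CUBIC)
b=cv2.resize(p[190:265,340:435],None,fx=4,fy=4,interpolation=cv2.INTER_CUBIC)
b=cv2.copyMakeBorder(b,0,a.shape[0]-b.shape[0],0,0,cv2.BORDER_CONSTANT)
cv2.imwrite("pics/crop0.png",np.hstack([a,b]))
d=np.load("top0.npy")
print(d[220:232,212:228].round(3))
print(d[214:232,376:396].round(3))
E
```

```text
[[1.123 1.089 1.091 1.09  1.09  1.092 1.09  1.087 1.089 1.087 1.091 1.088
  1.089 1.089 1.09  1.089]
 [1.086 1.088 1.091 1.088 1.054 1.059 1.059 1.059 1.087 1.085 1.087 1.086
  1.088 1.09  1.088 1.092]
 [1.088 1.089 1.089 1.058 1.058 1.06  1.057 1.056 1.064 1.087 1.083 1.085
  1.09  1.091 1.086 1.086]
 [1.086 1.089 1.09  1.059 1.058 1.059 1.058 1.061 1.058 1.082 1.082 1.085
  1.09  1.086 1.089 1.089]
 [1.09  1.089 1.087 1.06  1.058 1.057 1.06  1.057 1.062 1.075 1.082 1.084
  1.087 1.088 1.082 1.088]
 [1.09  1.086 1.084 1.058 1.058 1.057 1.06  1.059 1.064 1.076 1.086 1.082
  1.086 1.087 1.082 1.09 ]
 [1.089 1.087 1.085 1.081 1.058 1.059 1.059 1.059 1.066 1.081 1.08  1.081
  1.085 1.09  1.091 1.086]
 [1.082 1.087 1.084 1.086 1.086 1.076 1.073 1.074 1.081 1.083 1.079 1.086
  1.081 1.087 1.087 1.09 ]
 [1.087 1.088 0.    1.084 1.08  1.084 1.079 1.083 1.081 1.082 1.084 1.089
  1.088 1.095 1.099 1.106]
 [1.089 1.086 1.086 1.084 1.084 1.078 1.082 1.078 1.081 1.086 1.09  1.099
  1.107 1.109 1.113 1.119]
 [1.087 1.088 1.083 1.085 1.083 1.086 1.085 1.086 1.09  1.098 1.102 1.107
  1.114 1.119 1.
[... 1661 characters left out ...]
1.097 1.108 1.102 1.106
  1.094 1.081 1.075 1.074 1.076 1.08  1.098 1.102]
 [1.098 1.093 1.081 1.074 1.076 1.08  1.079 1.079 1.074 1.078 1.075 1.077
  1.077 1.077 1.08  1.081 1.073 1.094 1.098 1.094]
 [1.097 1.099 1.089 1.083 1.077 1.078 1.077 1.074 1.075 1.075 1.074 1.075
  1.076 1.079 1.076 1.078 1.099 1.098 1.099 1.097]
 [1.098 1.097 1.097 1.094 1.086 1.078 1.078 1.077 1.078 1.075 1.077 1.075
  1.078 1.078 1.077 1.1   1.101 1.102 1.097 1.094]
 [1.097 1.098 1.098 1.098 1.092 1.091 1.086 1.082 1.076 1.078 1.076 1.076
  1.079 1.096 1.098 1.095 1.099 1.098 1.095 1.097]
 [1.096 1.096 1.096 1.097 1.096 1.1   1.101 1.092 1.092 1.096 1.099 1.098
  1.094 1.096 0.    1.094 1.097 1.096 1.094 1.098]]
```

View pics/crop0.png

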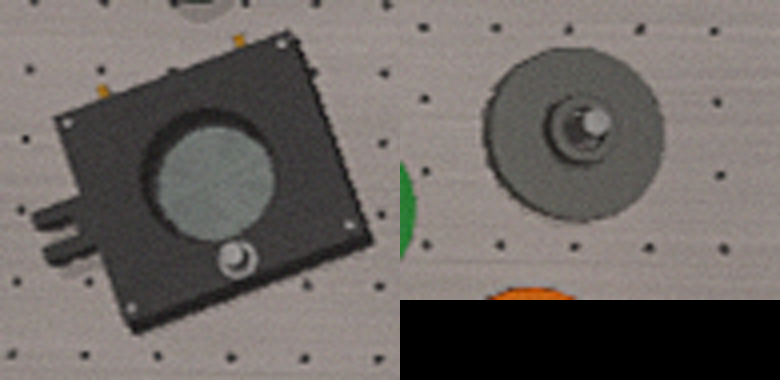

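```bash
cat > h.py <<'E'
import numpy as np,cv2
from scipy.optimize import minimize, least_squares
from station import ctrl,get_state,vision,models,ticket
W=(420,560)
vv,uu=np.mgrid[0:420,0:560]
def rays(n):
    i=vision.camera_info(n);K,R,t=i["mtx"],i["R"],i["t"]
    c=-R.T@t
    r=np.stack([(uu-K[0,2])/K[0,0],(vv-K[1,2])/K[1,1],np.ones(W)],-1)@R
    return c,r
def cloud(n,d):
    c,r=rays(n); P=c+r*d[...,None]; P[d==0]=np.nan; return P
def plane(n,z):
    c,r=rays(n); s=(z-c[2])/r[...,2]; return c[:2]+r[...,:2]*s[...,None]
def proj(n,X):
    i=vision.camera_info(n);q=np.atleast_2d(X)@i["R"].T+i["t"];q=q@i["mtx"].T
    return q[:,:2]/q[:,2:]
def inside_top(xy,x,y,a,s=0.0015):
    c,sn=np.cos(a),np.sin(a); dx,dy=xy[...,0]-x,xy[...,1]-y
    u=c*dx+sn*dy; v=-sn*dx+c*dy
    sd=np.maximum(np.abs(u)-.075,np.abs(v)-.085)
    sd=np.maximum(sd,.0455-np.hypot(u,v))
    pr=np.maximum(np.abs(np.abs(u)-.0125)-.0055,np.abs(v-.1)-.020)
    sd=np.minimum(sd,pr)
    return 1/(1+np.exp(np.clip(sd/s,-50,50)))
def disc(xy,x,y,r,s=.0012):
    return 1/(1+np.exp(np.clip((np.hypot(xy[...,0]-x,xy[...,1]-y)-r)/s,-50,50)))
def fit_disc(n,d,z,r,guess,tol=.006,win=None):
    P=cloud(n,d);xy=plane(n,z)
    m=np.hypot(*(xy-guess).transpose(2,0,1))<(win or r+.012)
    o=(np.abs(P[...,2]-z)<tol)[m];xy=xy[m]
    f=lambda q:np.sum((disc(xy,q[0],q[1],r)-o)**2)
    b=min((minimize(f,[guess[0]+i,guess[1]+j],method="Nelder-Mead",options=dict(xatol=1e-5,initial_simplex=[[guess[0]+i,guess[1]+j],[guess[0]+i+.004,guess[1]+j],[guess[0]+i,guess[1]+j+.004]])) for i in(-.004,.004) for j in(-.004,.004)),key=lambda q:q.fun)
    return b.x,b.fun,o.sum()
def fit_chamber(n,d,g):
    P=cloud(n,d);xy=plane(n,.04)
    m=np.hypot(*(xy-np.array(g[:2])).transpose(2,0,1))<.15
    o=(np.abs(P[...,2]-.04)<.009)[m];w=(~np.isnan(P[...,2])).astype(float)[m];xy=xy[m]
    f=lambda q:np.sum(w*(inside_top(xy,*q)-o)**2)
    s=np.array([g,g+np.array([.006,0,0]),g+np.array([0,.006,0]),g+np.array([0,0,.06])])
    b=minimize(f,g,method="Nelder-Mead",options=dict(initial_simplex=s,xatol=1e-5,maxiter=400));return b.x,b.fun,m.sum()
E
python3 - <<'E'
from h import *
for n in("top","side"):
    d=np.load(n+"0.npy");P=cloud(n,d)
    pt={"top":[(213,206),(219,224),(387,221),(384,240)],"side":[(232,185),(219,188),(328,265),(328,285)]}[n]
    for u,v in pt: print(n,(u,v),P[v,u].round(4))
    if n=="top": g=np.append(plane(n,.04)[206,213],0)
    r=min((fit_chamber(n,d,np.array([g[0],g[1],a])) for a in(-.4,-.2,0,.2,.4)),key=lambda q:q[1]);print("chamber",r)
    for z,rr,px,nm in((.07,.008,(219,224),"pintop"),(.071,.009,(387,221),"stemtop"),(.043,.023,(387,221),"collar"),(.021,.059,(387,221),"plate")):
        gg=plane("top",z)[px[1],px[0]]
        print(nm,fit_disc(n,d,z,rr,gg))
E
```

```text
top (213, 206) [0.5666 0.2177 0.0059]
top (219, 224) [0.5081 0.189  0.0698]
top (387, 221) [ 0.5213 -0.2423  0.0715]
top (384, 240) [ 0.4776 -0.2457  0.0204]
chamber (array([0.56683423, 0.21698041, 0.3807062 ]), np.float64(184.17968825659565), np.int64(9696))
pintop (array([0.50928894, 0.1933233 ]), np.float64(3.28809168391494), np.int64(30))
stemtop (array([ 0.52337572, -0.24500837]), np.float64(4.817127358848611), np.int64(40))
collar (array([ 0.52326959, -0.24463538]), np.float64(94.51964832607388), np.int64(155))
plate (array([ 0.52349226, -0.24483803]), np.float64(277.9045170201122), np.int64(1244))
side (232, 185) [0.5936 0.2421 0.0064]
side (219, 188) [0.5102 0.1852 0.0588]
side (328, 265) [ 0.5219 -0.2566  0.0544]
side (328, 285) [ 0.4999 -0.2817  0.0209]
chamber (array([0.56273257, 0.20778162, 0.37089283]), np.float64(229.04393684450065), np.int64(4251))
pintop (array([0.50701443, 0.18549108]), np.float64(6.858566661476107), np.int64(22))
stemtop (array([ 0.52121283, -0.25260454]), np.float64(7.337281088584319), np.int64(39))
collar (array([ 0.51926873, -0.25352657]), np.float64(61.23367916162416), np.int64(148))
plate (array([ 0.52106739, -0.25253434]), np.float64(320.4545045643078), np.int64(1012))
```

```bash
python3 - <<'E'
from h import *
for n,boxes in(("top",[(300,160,330,180),(260,280,300,330),(330,110,350,130)]),("side",[(150,250,200,300),(290,210,310,225),(330,310,380,335),(120,190,150,200)])):
    d=np.load(n+"0.npy");P=cloud(n,d)
    for a,b,c,e in boxes:
        q=P[b:e,a:c].reshape(-1,3);print(n,np.nanmedian(q,0).round(4))
    for nm in("stem","pin_grip"):
        print(nm,[(r["point"],round(r["p"],2)) for r in models.recognise(n,nm)[:3]])
print(proj("side",[[.5234,-.245,.071],[.5093,.1935,.07],[.5666,.217,.04]]),proj("top",[[.5212,-.2526,.071]]))
p=cv2.imread("pics/side0.png")
cv2.imwrite("pics/s1.png",np.hstack([cv2.resize(p[160:220,180:280],None,fx=4,fy=4),cv2.resize(p[245:305,290:370],None,fx=4,fy=4)]))
E
```

```text
top [ 6.76e-01 -6.14e-02 -4.00e-04]
top [ 0.3038  0.031  -0.0004]
top [ 8.244e-01 -1.340e-01 -1.000e-04]
stem [([384.5, 220.0], 0.63), ([381.1, 224.2], 0.62)]
pin_grip [([386.6, 224.9], 0.57), ([217.5, 226.6], 0.49), ([109.2, 224.6], 0.35)]
side [ 0.2487  0.0075 -0.0008]
side [ 6.49e-01 -1.31e-02 -5.00e-04]
side [ 4.789e-01 -3.902e-01 -4.000e-04]
side [ 0.3391  0.4018 -0.0012]
stem [([325.0, 264.5], 0.4)]
pin_grip [([326.0, 258.9], 0.19)]
[[325.37631563 257.00983725]
 [216.85112947 183.68008801]
 [228.93060729 182.21654156]] [[391.00359655 221.12120694]]
```

View pics/s1.png

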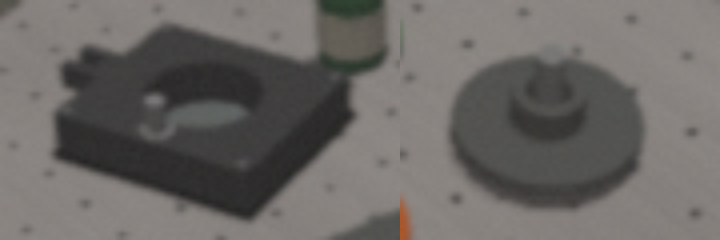

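```bash
cat >> h.py <<'E'
def quat(jaw):  # tool down, jaw axis at angle jaw
    h=(jaw+np.pi/2)/2; return np.array([0,np.cos(h),np.sin(h),0])
def st(msg=""):
    s=get_state();print(msg,"t%.1f"%s["time"],"tcp",np.round(s["tcp_pos"],4),"F",np.round(s["contact_force"],1),"w%.4f"%s["width"]);return s
def shot(k):
    for n in("top","side"):
        p,d=vision.grab_frame(n);cv2.imwrite(f"pics/{n}{k}.png",p);np.save(f"{n}{k}.npy",d)
E
python3 - <<'E'
from h import *
q=quat(.377)
print(ctrl.ik([.5085,.191,.05],q),ctrl.ik([.53,.31,.05],q),ctrl.ik([.5225,-.247,.05],quat(.377)),get_state()["qpos"])
ctrl.movep([.5085,.191,.14],q); st(); shot(1)
E
python3 - <<'E'
import cv2,numpy as np
a=cv2.imread("pics/top1.png")[130:270,130:300];b=cv2.imread("pics/side1.png")[80:220,150:320]
cv2.imwrite("pics/c1.png",cv2.resize(np.hstack([a,b]),None,fx=2.3,fy=2.3,interpolation=cv2.INTER_CUBIC))
E
```

```text
[-0.43104728  0.59621951  0.04066321  1.93734752 -0.03992674  0.60878379
  0.01236528] [-0.5630201   0.67383983 -0.00987457  1.7440355   0.00930467  0.72376258
 -0.20070875] [ 0.13898817  0.67393217  0.41878885  1.84746735 -0.40259596  0.70457489
  1.16444525] [-1.13350008  0.50779115 -0.23756309  1.50048207  0.12570614  1.14890404
 -0.15479957]
 t2.1 tcp [0.5082 0.1927 0.1401] F [-0.8  0.3  0. ] w0.0856
```

View pics/c1.png

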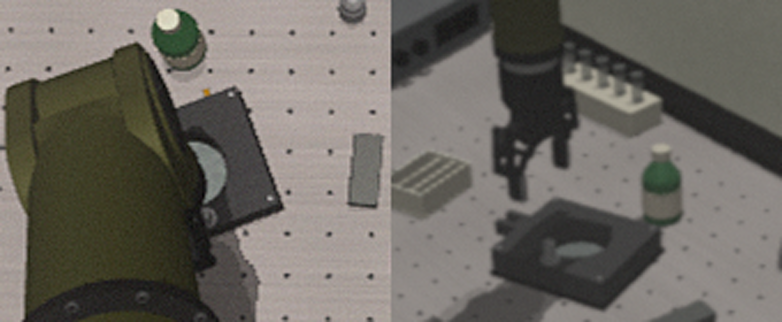

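```bash
python3 - <<'E'
from h import *
s=st();p=s["tcp_pos"];j=np.array([np.cos(.377),np.sin(.377),0])
print(s["eef_rot"])
for o in(-.05,.05): print(proj("side",p+j*o+[0,0,.013]))
P=cloud("side",np.load("side1.npy"))
for (u0,v0) in((204,164),(224,150)):
    for dv in(-6,-3,0,2): print((u0,v0+dv),P[v0+dv,u0-3:u0+4].round(3).tolist())
E
```

```text
t2.2 tcp [0.5082 0.1925 0.1401] F [-0.  -0.1 -0.4] w0.0856
[-1.60007009e-04  5.61035943e-01  8.27791369e-01  3.08061919e-04]
[[204.21196356 167.11979773]]
[[224.38658427 151.32952849]]
(204, 158) [[0.457, 0.177, 0.182], [0.458, 0.175, 0.183], [0.456, 0.165, 0.188], [0.458, 0.163, 0.188], [0.461, 0.164, 0.187], [0.462, 0.16, 0.188], [0.47, 0.168, 0.181]]
(204, 161) [[0.455, 0.177, 0.174], [0.457, 0.174, 0.174], [0.456, 0.167, 0.178], [0.458, 0.165, 0.178], [0.464, 0.171, 0.173], [0.466, 0.169, 0.173], [0.466, 0.162, 0.176]]
(204, 164) [[0.454, 0.176, 0.165], [0.455, 0.173, 0.166], [0.456, 0.17, 0.167], [0.455, 0.162, 0.171], [0.462, 0.169, 0.165], [0.462, 0.163, 0.168], [0.466, 0.164, 0.166]]
(204, 166) [[0.586, 0.408, 0.003], [0.457, 0.178, 0.156], [0.459, 0.175, 0.157], [0.458, 0.168, 0.161], [0.462, 0.169, 0.159], [0.461, 0.164, 0.162], [0.466, 0.165, 0.159]]
(224, 144) [[0.546, 0.212, 0.18], [0.545, 0.205, 0.183], [0.548, 0.205, 0.182], [0.55, 0.202, 0.182], [0.551, 0.2, 0.183], [0.552, 0.196, 0.184], [0.742, 0.481, 0.0]]
(224, 147) [[0.543, 0.208, 0.173], [0.546, 0.209, 0.171], [0.547, 0.205, 0.172], [0.547, 0.2, 0.175], [0.551, 0.2, 0.173], [0.555, 0.201, 0.171], [0.732, 0.466, -0.002]]
(224, 150) [[0.547, 0.217, 0.158], [0.545, 0.209, 0.162], [0.547, 0.205, 0.163], [0.55, 0.205, 0.162], [0.547, 0.196, 0.167], [0.551, 0.196, 0.165], [0.718, 0.447, -0.001]]
(224, 152) [[0.547, 0.217, 0.151], [0.546, 0.21, 0.154], [0.548, 0.207, 0.155], [0.549, 0.205, 0.156], [0.551, 0.202, 0.156], [0.552, 0.198, 0.157], [0.713, 0.44, -0.004]]
```

```bash
cat >> h.py <<'E'
def lin(p,v=.15,tol=.0007,fix=True):
    p=np.array(p,float); ctrl.movel(list(p),max_speed=v)
    if fix:
        e=p-get_state()["tcp_pos"]
        if np.abs(e).max()>tol: ctrl.movel(list(p+e),max_speed=v)
E
python3 - <<'E'
from h import *
lin([.508,.190,.09]);st()
lin([.508,.190,.049],.08);st()
ctrl.close_gripper(20);st("closed");shot(2)
E
python3 - <<'E'
import cv2,numpy as np
a=cv2.imread("pics/top2.png")[130:270,130:300];b=cv2.imread("pics/side2.png")[120:220,150:270]
b=cv2.resize(b,(168,140))
cv2.imwrite("pics/c2.png",cv2.resize(np.hstack([a,b]),None,fx=2.3,fy=2.3,interpolation=cv2.INTER_CUBIC))
E
```

```text
t2.7 tcp [0.508  0.1904 0.0901] F [0.7 0.6 0.5] w0.0852
 t3.4 tcp [0.5083 0.19   0.0493] F [ 0.3 -1.2 -0.7] w0.0855
closed t4.0 tcp [0.5099 0.1908 0.0497] F [4.9 2.1 1.6] w0.0149
```

View pics/c2.png

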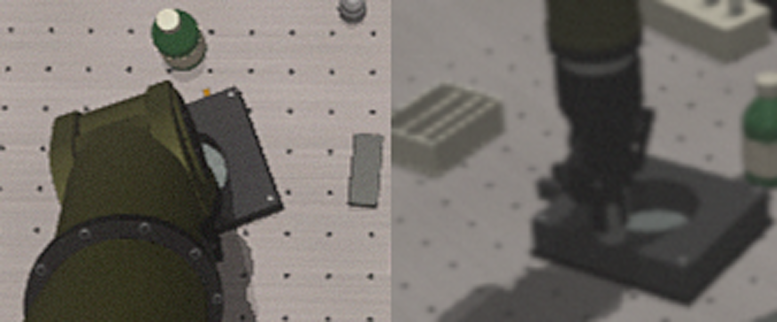

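```bash
python3 - <<'E'
from h import *
ctrl.close_gripper(40)
s=st();p=s["tcp_pos"]
lin([p[0],p[1],.115],.08,fix=False);s=st("lifted")
a=.377;U=np.array([np.cos(a),np.sin(a)]);V=np.array([-np.sin(a),np.cos(a)])
t=U*.6073+V*(-.0103+.103); print(t)
lin([t[0],t[1],.115],.15);st("over notch");shot(3)
E
python3 - <<'E'
import cv2,numpy as np
a=cv2.imread("pics/top3.png")[130:270,100:270];b=cv2.imread("pics/side3.png")[120:220,150:270]
b=cv2.resize(b,(168,140))
cv2.imwrite("pics/c3.png",cv2.resize(np.hstack([a,b]),None,fx=2.3,fy=2.3,interpolation=cv2.INTER_CUBIC))
E
```

```text
t4.3 tcp [0.5099 0.1908 0.0497] F [5.5 1.8 2.3] w0.0142
lifted t5.3 tcp [0.5094 0.1906 0.1144] F [-0.1 -0.  -0.3] w0.0143
[0.53052536 0.30975703]
over notch t6.5 tcp [0.5307 0.3103 0.1153] F [ 0.1  0.1 -1.3] w0.0145
```

View pics/c3.png

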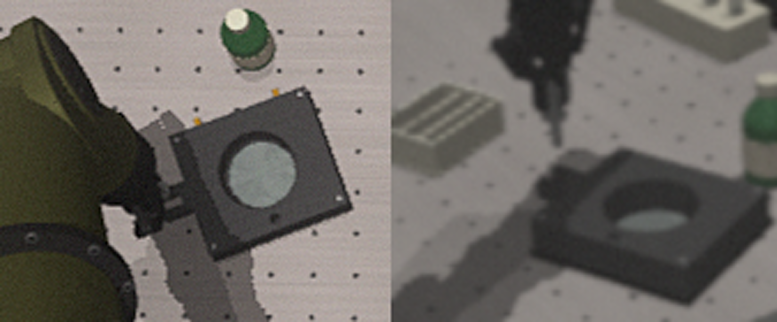

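```bash
python3 - <<'E'
from h import *
p=get_state()["tcp_pos"]
print(proj("side",p-[0,0,.0417]))
a=.377;V=np.array([-np.sin(a),np.cos(a),0])
for dv in(-.003,.003): print(proj("side",p-[0,0,.0417]+V*dv))
# edges refine on colour: chamber dark mask in top3
for k in(0,3):
    d=np.load(f"top{k}.npy"); print(fit_chamber("top",d,np.array([.567,.217,.377])))
E
```

```text
[[200.98662894 164.49583653]]
[[201.78835766 164.73109373]]
[[200.18610481 164.26093281]]
(array([0.56683454, 0.21697983, 0.38070451]), np.float64(191.1796907828508), np.int64(9673))
(array([0.56687363, 0.21687581, 0.38272107]), np.float64(176.9503634210787), np.int64(9673))
```

```bash
python3 - <<'E'
from h import *
s=get_state()["tcp_pos"];x,y=.5303,.3098
lin([x,y,.083],.08);st()
for z in(.075,.065,.058,.053,.0505,.0495):
    ctrl.movel([x,y,z],max_speed=.05);s=st()
    if s["contact_force"][2]>6 or np.linalg.norm(s["contact_force"][:2])>8: print("contact");break
shot(4)
p=cv2.imread("pics/side4.png")[120:220,150:270];a=cv2.imread("pics/top4.png")[130:270,100:270]
cv2.imwrite("pics/c4.png",cv2.resize(np.hstack([a,cv2.resize(p,(168,140))]),None,fx=2.3,fy=2.3,interpolation=cv2.INTER_CUBIC))
E
```

```text
t7.2 tcp [0.5303 0.3097 0.0828] F [-0.  -0.  -0.5] w0.0143
 t7.5 tcp [0.5301 0.3098 0.0748] F [ 0.5  0.6 -0.7] w0.0145
 t7.8 tcp [0.53   0.3097 0.0645] F [-1.1 -0.1 -0.1] w0.0145
 t8.1 tcp [0.53   0.3096 0.0575] F [ 0.2  0.3 -0.2] w0.0144
 t8.4 tcp [0.5301 0.3097 0.0526] F [-0.2 -0.1 -0.4] w0.0144
 t8.6 tcp [0.5302 0.3098 0.0504] F [ 0.9  0.2 -1.3] w0.0145
 t8.9 tcp [0.5305 0.3099 0.0497] F [0.6 0.1 0.5] w0.0141
```

View pics/c4.png

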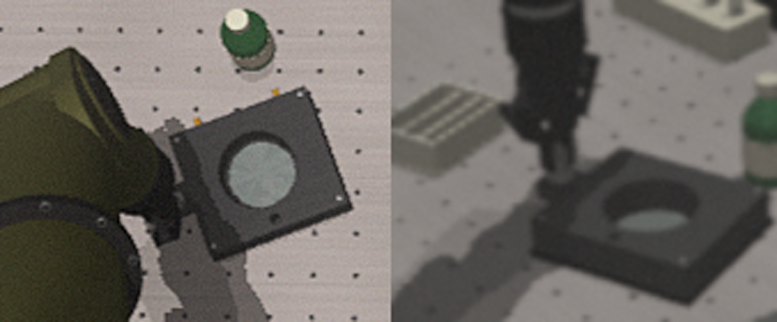

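Pin is between the prongs at flange height. I'll nudge down to touch, then release and look.

```bash
python3 - <<'E'
from h import *
x,y=.5303,.3098
for z in(.0488,.048):
    ctrl.movel([x,y,z],max_speed=.03);s=st()
    if s["contact_force"][2]>3: break
ctrl.ungrasp();st("open")
ctrl.movel([x,y,.13],max_speed=.15)
ctrl.movep([.5225,-.10,.18],quat(.377));st();shot(5)
p=cv2.imread("pics/side5.png")[150:220,170:270];a=cv2.imread("pics/top5.png")[160:260,150:260]
cv2.imwrite("pics/c5.png",np.hstack([cv2.resize(a,(440,400),interpolation=cv2.INTER_CUBIC),cv2.resize(p,(360,252),interpolation=cv2.INTER_CUBIC)[:400] if 0 else cv2.copyMakeBorder(cv2.resize(p,(360,252),interpolation=cv2.INTER_CUBIC),0,148,0,0,cv2.BORDER_CONSTANT)]))
E
```

```text
t9.2 tcp [0.5306 0.3099 0.0496] F [-0.3 -0.1  6.3] w0.0141
open t9.9 tcp [0.5303 0.3098 0.0488] F [ 0.4 -0.4  0.1] w0.0852
 t12.1 tcp [ 0.5229 -0.0985  0.1797] F [0.9 0.5 0.9] w0.0852
```

View pics/c5.png

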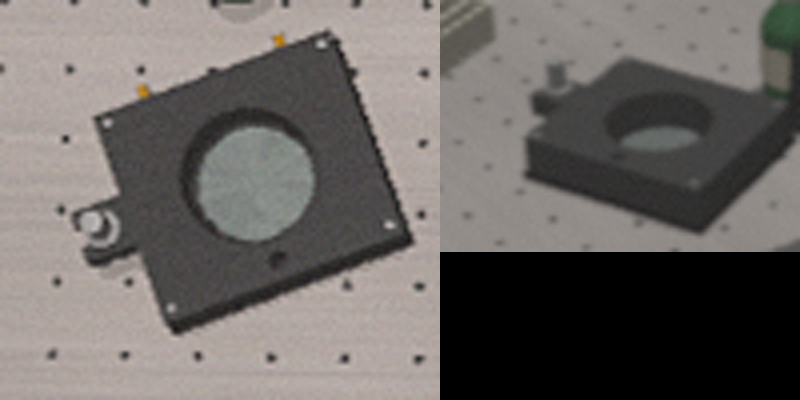

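```bash
python3 - <<'E'
from h import *
d=np.load("top5.npy");print("pin",fit_disc("top",d,.07,.008,np.array([.5303,.31])),fit_disc("side",np.load("side5.npy"),.07,.008,np.array([.5303,.31])))
print("stem",fit_disc("top",d,.071,.009,np.array([.5234,-.245])))
for j in(np.pi/2,-np.pi/2): print(ctrl.ik([.523,-.2465,.05],quat(j)),ctrl.ik([.5669,.2155,.08],quat(j)))
print(get_state()["qpos"])
E
```

```text
pin (array([0.52845544, 0.31181334]), np.float64(3.6449677657690938), np.int64(31)) (array([0.52573434, 0.30344395]), np.float64(3.9466917544318534), np.int64(17))
stem (array([ 0.5994, -0.3005]), np.float64(7.849360309403967e-42), np.int64(0))
[ 0.51440304  0.63672363 -0.18261481  1.84177357  0.17291259  0.67842033
  1.80263841] [-0.27344731  0.63144271 -0.20973302  1.73855933  0.17393984  0.78971413
  1.0041053 ]
[ 0.06774221  0.69995288  0.53965195  1.84771561 -0.51516758  0.73669577
 -0.67638609] [-0.7407213   0.6966731   0.56694461  1.74500164 -0.48023825  0.84193236
 -1.52331834]
[ 0.06739834  0.41273129  0.10520615  1.82411557 -0.05416489  0.90790271
  0.57670973]
```

```bash
python3 - <<'E'
from h import *
x,y=.523,-.2462
ctrl.movep([x,y,.15],quat(np.pi/2));st()
lin([x,y,.10]);lin([x,y,.049],.08);st()
ctrl.close_gripper(30);st("closed")
ctrl.pause(.2);st()
E
```

```text
t13.4 tcp [ 0.5233 -0.2453  0.15  ] F [-0.5  0.5  0.9] w0.0855
 t14.7 tcp [ 0.5233 -0.2463  0.0493] F [-0.2  0.3  0.3] w0.0854
closed t15.3 tcp [ 0.5232 -0.2471  0.0492] F [ 0.  -2.9 -0.2] w0.0165
 t15.5 tcp [ 0.5231 -0.2471  0.0492] F [-0.  -4.7  1.2] w0.0165
```

```bash
python3 - <<'E'
from h import *
ctrl.close_gripper(60)
p=st()["tcp_pos"]
ctrl.movel([p[0],p[1],.075],max_speed=.05);st("up");ctrl.pause(.1);st()
ctrl.movel([p[0],p[1],.17],max_speed=.12);st("up");shot(6)
p=cv2.imread("pics/side6.png")[180:320,260:400];a=cv2.imread("pics/top6.png")[150:290,310:450]
cv2.imwrite("pics/c6.png",cv2.resize(np.hstack([a,p]),None,fx=2.8,fy=2.8,interpolation=cv2.INTER_CUBIC))
E
```

```text
t15.7 tcp [ 0.5232 -0.2471  0.0493] F [-0.6 -5.7  2.7] w0.0159
up t16.4 tcp [ 0.523 -0.247  0.075] F [ 0.2  0.4 -5.8] w0.0156
 t16.5 tcp [ 0.5229 -0.247   0.0747] F [-1.   0.8 -6.7] w0.0156
up t17.4 tcp [ 0.5226 -0.2469  0.1692] F [-0.8  0.  -5. ] w0.0157
```

View pics/c6.png

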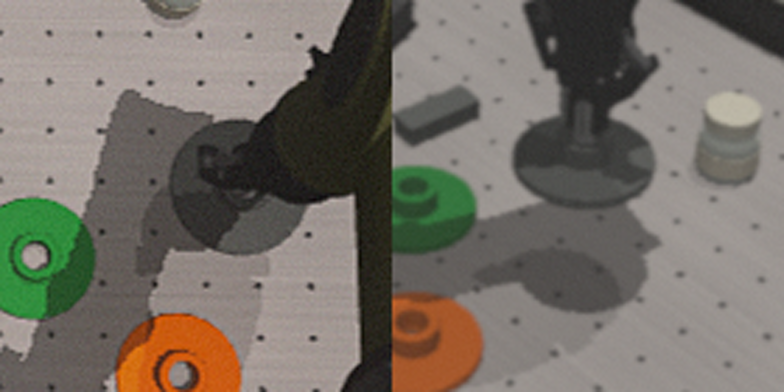

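```bash
python3 - <<'E'
from h import *
x,y=.566,.2146
ctrl.movel([x,y,.165],max_speed=.13);st()
lin([x,y,.11],.1);st("above");shot(7)
p=cv2.imread("pics/side7.png")[100:220,160:300];a=cv2.imread("pics/top7.png")[140:260,140:280]
cv2.imwrite("pics/c7.png",cv2.resize(np.hstack([a,p]),None,fx=2.8,fy=2.8,interpolation=cv2.INTER_CUBIC))
E
```

```text
t21.2 tcp [0.566  0.2142 0.165 ] F [ 0.3 -0.4 -6.3] w0.0159
above t21.9 tcp [0.5664 0.2148 0.1104] F [-0.6  0.1 -5.4] w0.0157
```

View pics/c7.png

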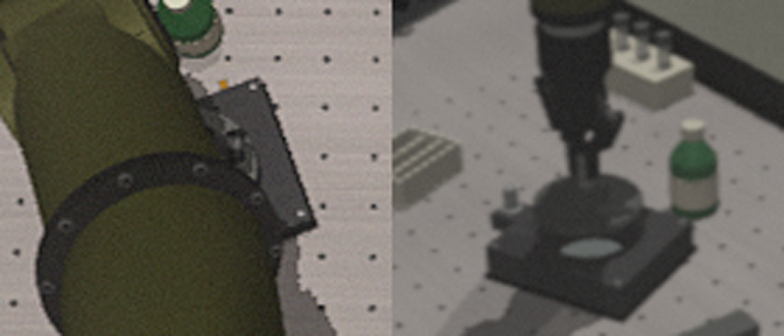

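```bash
python3 - <<'E'
from h import *
x,y=.566,.2146
lin([x,y,.094],.06);st()
for z in(.0915,.0895,.088,.0865,.085,.0835,.082,.081):
    ctrl.movel([x,y,z],max_speed=.03);s=st()
    if s["contact_force"][2]>2: print("contact");break
E
```

```text
t22.4 tcp [0.5656 0.2144 0.0934] F [-0.1  0.  -5.7] w0.0157
 t22.7 tcp [0.566  0.2146 0.0915] F [-0.1  0.  -5.8] w0.0156
 t22.9 tcp [0.5659 0.2145 0.0894] F [-0.3 -0.1 -5.1] w0.0159
 t23.2 tcp [0.5659 0.2146 0.0879] F [ 0.6 -0.7 -6.2] w0.0157
 t23.4 tcp [0.5659 0.2146 0.0864] F [-0.2  0.3 -5.6] w0.0155
 t23.7 tcp [0.5659 0.2146 0.0849] F [ 0.4 -0.7 -5.7] w0.0160
 t23.9 tcp [0.5659 0.2146 0.0834] F [ 0.4  1.  -5.9] w0.0157
 t24.2 tcp [0.5659 0.2146 0.0819] F [ 1.8 -0.4 -5.4] w0.0153
 t24.4 tcp [0.5661 0.2144 0.0812] F [-1.2 -0.6 -2.8] w0.0154
```

```bash
python3 - <<'E'
from h import *
x,y=.566,.2146
for z in(.0805,.0799):
    ctrl.movel([x,y,z],max_speed=.02);s=st()
    if s["contact_force"][2]>2: break
ctrl.ungrasp();st("open")
ctrl.movel([x,y,.17],max_speed=.15);st()
ctrl.movep([.48,-.05,.2],quat(np.pi/2));st();shot(8)
p=cv2.imread("pics/side8.png")[140:220,180:280];a=cv2.imread("pics/top8.png")[160:250,150:260]
cv2.imwrite("pics/c8.png",np.hstack([cv2.resize(a,(440,360),interpolation=cv2.INTER_CUBIC),cv2.resize(p,(360,360),interpolation=cv2.INTER_CUBIC)]))
for n in("top","side"):
    d=np.load(n+"8.npy");g=np.array([.566,.215]) if n=="top" else np.array([.563,.208])
    for z,r,nm in((.103,.009,"stem"),(.053,.059,"plate"),(.07,.008,"pin")):
        print(n,nm,fit_disc(n,d,z,r,g if nm!="pin" else np.array([.528,.31])))
    P=cloud(n,d);xy=P[...,:2]
    m=(np.hypot(*(xy-g).transpose(2,0,1))<.054)&(np.hypot(*(xy-g).transpose(2,0,1))>.028)
    q=P[m];q=q[np.abs(q[:,2]-.053)<.01];A=np.c_[q[:,:2]-g,np.ones(len(q))];print("plane",np.linalg.lstsq(A,q[:,2],rcond=None)[0])
    m=(np.hypot(*(xy-g).transpose(2,0,1))<.007);print("stem z",np.nanmedian(P[m][:,2]))
E
```

```text
t24.7 tcp [0.5661 0.2143 0.0811] F [-2.3 -3.3  4.6] w0.0157
open t25.4 tcp [0.566  0.2146 0.0805] F [-0.1  0.2  0.7] w0.0852
 t26.1 tcp [0.5656 0.2143 0.1693] F [ 0.  -0.2 -0.8] w0.0853
 t27.2 tcp [ 0.4807 -0.0486  0.1998] F [0.2 0.3 0.4] w0.0856
top stem (array([0.5662298 , 0.21660789]), np.float64(4.745103609935487), np.int64(40))
top plate (array([0.5661898 , 0.21671729]), np.float64(272.07028815508613), np.int64(1272))
top pin (array([0.52849883, 0.31210224]), np.float64(3.679047282018302), np.int64(30))
plane [-0.00328376 -0.00267267  0.05259574]
stem z 0.10128707596970421
side stem (array([0.56380893, 0.2090113 ]), np.float64(4.62945011530615), np.int64(22))
side plate (array([0.56360462, 0.20884768]), np.float64(179.14716285779718), np.int64(518))
side pin (array([0.52699411, 0.30531539]), np.float64(4.4865206004188805), np.int64(16))
plane [0.02127706 0.02686814 0.0517434 ]
stem z 0.08738716264368407
```

View pics/c8.png

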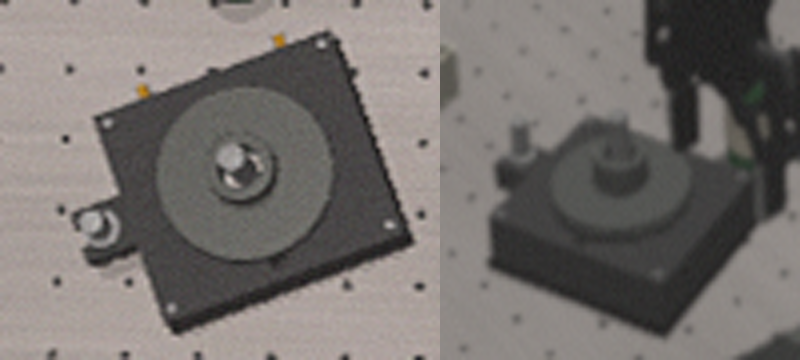

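```bash
python3 - <<'E'
from h import *
x,y=.5665,.2144
ctrl.movep([x,y,.17],quat(np.pi/2));st()
lin([x,y,.12],.12);st();print(get_state()["eef_rot"])
lin([x,y,.065],.06);st()
ctrl.movel([x,y,.0515],max_speed=.04);st()
ctrl.close_gripper(30);st("closed");ctrl.pause(.2);st()
E
```

```text
t28.4 tcp [0.5668 0.2125 0.1699] F [ 0.3 -0.3 -0.1] w0.0855
 t29.2 tcp [0.5664 0.2153 0.1203] F [-0.5 -1.3  0.7] w0.0854
[ 6.16674740e-04 -4.69216234e-06  9.99999774e-01  2.69447449e-04]
 t30.3 tcp [0.5668 0.2146 0.0654] F [-0.1 -0.3 -0.1] w0.0854
 t30.7 tcp [0.5663 0.2144 0.0512] F [ 0.6 -0.9  1.1] w0.0855
closed t31.2 tcp [0.5667 0.2146 0.0518] F [-0.6  0.   3.7] w0.0447
 t31.4 tcp [0.5667 0.2147 0.0518] F [-1.   0.1  3.7] w0.0448
```

```bash
python3 - <<'E'
from h import *
ctrl.close_gripper(50);p=st()["tcp_pos"]
for z in(.056,.064):
    ctrl.movel([p[0],p[1],z],max_speed=.03);ctrl.pause(.1);st()
shot(9)
ctrl.movel([p[0],p[1],.145],max_speed=.06);ctrl.pause(.3);s=st();print(s["eef_rot"]);shot(10)
b=cv2.imread("pics/side9.png")[110:220,170:290];p=cv2.imread("pics/side10.png")[110:220,170:290];
cv2.imwrite("pics/c9.png",cv2.resize(np.hstack([b,p]),None,fx=3.2,fy=3.2,interpolation=cv2.INTER_CUBIC))
E
```

```text
t31.6 tcp [0.5666 0.2147 0.0519] F [-1.7  0.8  5.1] w0.0442
 t32.0 tcp [0.5664 0.2144 0.0556] F [-1.2  0.4 -2.7] w0.0442
 t32.5 tcp [0.5666 0.2146 0.064 ] F [-0.2 -0.8 -3. ] w0.0437
 t34.4 tcp [0.5666 0.2146 0.1448] F [-0.4  0.4 -2.7] w0.0442
[-1.26437955e-04  5.38965348e-07  9.99999991e-01 -4.15340817e-05]
```

View pics/c9.png

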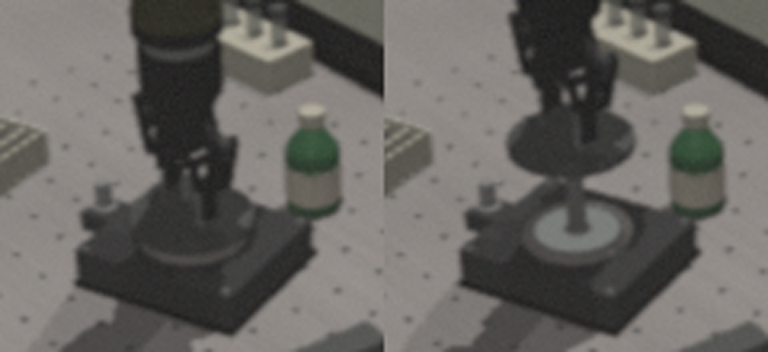

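```bash
python3 - <<'E'
from h import *
P=cloud("side",np.load("side10.npy"));g=np.array([.5645,.2105])
r=np.hypot(P[...,0]-.5666,P[...,1]-.2146)
q=P[(r<.056)&(r>.03)&(abs(P[...,2]-.146)<.02)&(P[...,2]<.155)]
c=[.5666,.2146];A=np.c_[q[:,:2]-c,np.ones(len(q))];print(len(q),"outer plate",np.linalg.lstsq(A,q[:,2],rcond=None)[0])
q=P[(r<.047)&(r>.02)&(P[...,2]<.07)];print("inner flange z",len(q),np.nanpercentile(q[:,2],[10,50,90]))
A=np.c_[q[:,:2]-c,np.ones(len(q))];print(np.linalg.lstsq(A,q[:,2],rcond=None)[0])
print("pin",fit_disc("side",np.load("side10.npy"),.07,.008,np.array([.527,.305])))
ctrl.pause(.5);st();ticket.close_job();st()
E
```

```text
338 outer plate [0.00149311 0.00775904 0.14464925]
inner flange z 318 [0.04384241 0.0465656  0.04903564]
[0.01017054 0.00844677 0.04650768]
pin (array([0.52573535, 0.30342919]), np.float64(4.9387623577859765), np.int64(18))
 t35.0 tcp [0.5666 0.2147 0.145 ] F [-0.2  0.4 -2.9] w0.0441
the job is handed in; nothing more can be done
the job is handed in; nothing more can be done
```

I handed the job in at about 35 s of the 72 s. The pin is parked upright in the notch, the inner lid is seated in the well, and the arm is holding the outer lid above the stem.

Last checks:
- **Outer lid:** its plate is level to under 0.5° at about 0.145 m, which leaves its skirt roughly 30 mm above the stem's tip. The held weight is about 2.8 N, which fits the outer lid alone.
- **Inner lid:** its flange shows at 0.0465 m, against 0.047 m expected when seated. It went in with no noticeable sideways force. The flange plane fit shows about 0.8° tilt, which is within the depth noise.
- **Pin:** still upright in the notch, and the side view places it where it did right after release.
- **Forces:** no reading I took passed about 7 N.

**Camera disagreement:** the top and side cameras differ by about 8 mm, mostly in y. I relied on shifts measured within one camera and on what the fingers felt as they closed, so this did not affect the placing.

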